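Mix a shake: stand the shaker on the mixer and hold its dial at the third notch

ROBOT

A 7-joint arm with a two-finger parallel gripper is mounted at the origin on the work surface. World frame = base frame: x ahead of the robot, y to its left, z up, the work surface at z = 0. Lengths are in m, angles in rad, forces in N, time in s.
With the tool pointing down it reaches from about 0.425 to 0.925 m from the base axis. Payload 6.8 kg.
Tool frame: the origin (TCP) lies between the finger pads; the fingertips stand 19 mm ahead of it and the grasp point (between the pads) is the TCP; z points along the fingers, y is the line along which they close (so a half turn about z gives the same grasp; the last joint's range is limited). The gripper opens to 85 mm and grips with 20 to 120 N. Pads are 22 mm wide; open, the fingers measure 114 mm over their backs; the gripper's body (76 mm by 85 mm) begins 54 mm behind the grasp point. The pads swing forward as they close: fully open they stand 13 mm farther back than shut.
Start: joints at [-0.108, 0.477, 0.022, 1.555, -0.011, 1.109, -0.083], TCP at [0.675, 0, 0.25] pointing down, gripper open.
Joint ranges: [-2.96, 2.96], [-0.34, 2.1], [-1.41, 1.46], [0.24, 2.44], [-1.37, 4.51], [0.17, 1.92], [-2.96, 2.96]. Speed limits (rad/s): [2.39, 2.39, 3.14, 3.14, 3.14, 3.14, 3.14].

INTERFACE

Orientations are given as a unit quaternion [w, x, y, z].
In Python, from workcell import readout, grab_frame, camera_model, ctrl gives the robot as it stands.
- The arm moves only by the shell command python3 -m pendant 'ROWS'. ROWS is a JSON object of lists of equal length, an entry for each row: "gripper": the closure in counts, from 0 (fully open) to 255 (shut); "dp": the shift along the tool's x, y, z in units of 25 cm (1.0 is 25 cm), a list of three; "twist": the turn about the tool's z in units of pi rad (1.0 is pi rad). A call has 1 to 20 rows; each row is the pose to reach, as a shift and turn from the pose commanded when the call began, along the tool's axes at that moment, turning the shorter way round; what a row does not reach only later rows make up. A row lasts 1/8 s, in which the tool goes at most 62.5 mm and 10.7 degrees, less where a joint would pass 70% of its speed; a pose out of reach is approached as far as the arm can. A call with a number of a shift or a turn outside -1 to 1 is refused whole. A call with a gripper value outside its range is refused whole. The fingers move at their own pace and stop on an object; the grip force is fixed at half the most. Time passes only in rows, so rows that repeat a pose let the fingers close. It gives the time, the measured TCP pose, the force, the opening and the grip force at its end, in the units of the state.
- readout.get_obs(): the state, without advancing time (a new reading comes with each control period).
- grab_frame(name): name is "scene" or "side" or "wrist"; returns the picture (420x560x3 uint8, blue, green, red); there is no depth.
- camera_model(name): a dict with "fx", "fy", "cx", "cy" (pixels), "eye" and "orientation" of the camera in the world; the wrist camera has in their place "tool_from_camera" (4x4, takes a point from camera to tool coordinates, whose origin is the TCP and whose axes are the flange's). Camera axes: x right, y down, z forward; pixel columns grow to the right and rows downward; lengths in m; the calibration is good to about 2 mm. A picture is of the moment at which its call begins: read the wrist's pose just before it. camera_model takes no time and is no camera call.
- ctrl.close_job(): hands the job in; it is judged then, once.
The state is a dict: "t": time; "joint_pos": joint angles; "qd": joint speeds; "effort": joint torques, N m; "tcp_pos": TCP position; "eef_rot": TCP orientation; "force": force on the tool from outside, world axes, zero at the start; "wrist_torque": the same for the moment, N m; "finger_gap": finger opening in m; "gripper_force": force on a finger pad.
Only numpy, scipy, OpenCV 4.12 (cv2) and the standard library are available. Lean on these libraries where they do the work, as an engineer would, in place of code of your own. Each camera call takes 0.05 s, during which the arm holds its last target. There are 200 camera calls.

TASK

Stand the shaker bottle upright in the middle of the mixer's round rubber pad, setting it down rather than dropping it, and let go of it. Only then press the mixer's spring-return dial down by its bar, past the first two notches to the third, and finish while still holding it there: the program ends with the robot pressing the dial, because it springs back if let go. Keep the shaker upright throughout and leave everything else on the table where it stands.

Things in the scene. Friction and masses are not known exactly. Their poses are not given: they have to be found in the camera images.
- shaker: Shaker bottle, closed, 0.25 to 0.5 kg, standing on the table: grey tapered cup (62 mm diameter at the foot, 70 mm at 128 mm height), black lid 74 mm in diameter from 128 to 150 mm height, and on it a black upright cylindrical cap 40 mm in diameter from 150 to 192 mm height, which is the place to grip it from above. Origin: centre of its underside, z up along its axis.
- pad (a point): Centre of the top of the round black rubber pad, 100 mm in diameter, flat, 54 mm above the table, on the mixer's low part. Axes are the mixer's: x out of the face that carries the dial (roughly away from the robot), y from the pad towards the tower and dial bar, z up; turned about z by up to 0.3 rad. The pad stands 6 mm proud of the low part.
- tower (a point): Middle of the top of the mixer's control tower, 128 mm above the table (fixed grey housing); axes as pad, from which it lies at x -10, y 125, z 74 mm. From here the tower spans x -70 to 70 mm and y -35 to 35 mm; the low part, 48 mm high, spans x -70 to 90 and y -185 to 35 mm.
- dial_axis (a point): Pivot of the dial, a black disc 44 mm in diameter on the +x face of the mixer's tower, 100 mm above the table; same axes as pad, from which it lies 71 mm along x, 125 mm along y, 46 mm up. The dial turns about this point's x axis, and its arm points to +y beyond the tower's side.
- dial_bar (a point): Middle of the black rubber bar at the end of the dial's steel arm, 85 mm from the pivot; it lies level along the mixer's x, 18 mm thick and 62 mm long, free above and below. At rest the arm points 0.55 rad above level: the bar's middle is 144 mm above the table, 72 mm along +y from the pivot; at dial value q the arm is 0.55 - q rad above level (at 0.84 it has dropped to 75 mm above the table).
- dial (a joint): Dial angle in rad, 0 at rest, growing as the bar is pressed down. Click notches at 0.28 (first), 0.56 (second) and 0.84 (third); a stop at 0.88. It springs back to 0 from everywhere, notches included, when let go. Pressing the bar takes about 4 to 12 N, with a peak before each notch and easing into it; about 9 N holds it in the third.
- water_bottle: Steel water bottle with a narrow neck and black cap, 66 mm in diameter, 150 mm tall, standing; origin at the centre of its underside. Leave alone.
- tub: White tub with a black lid, 90 mm in diameter, 120 mm tall, standing; origin at the centre of its underside. Leave alone.
- can: Aluminium drink can, 66 mm in diameter, 115 mm tall, standing; origin at the centre of its underside. Leave alone.
- mug: White mug, 80 mm in diameter, 90 mm tall, standing; origin at the centre of its underside. Leave alone.
- dumbbell: Small dumbbell with black heads, 170 mm long along its y axis, 58 mm high, lying; origin under its middle. Leave alone.
- remote: Black remote control, 45 x 150 x 18 mm, long along its y axis, lying flat; origin at the centre of its underside. Leave alone.

How it is judged:
On the way, in this order (a step that is already met when the one before it is completed fails the run):
1. the shaker stands upright on the pad, let go (horizontal distance between shaker and pad below 0.018 m and z of shaker in the frame of pad between -0.004 and 0.006 m and angle between shaker's own z axis and vertical below 0.08 rad and contact force between shaker and the fingers below 0.1 N), for 0.3 s.
2. the dial is pressed to the third notch and held there (value of joint dial above 0.77 rad and (contact force between dial and the fingers above 1 N or contact force between dial and the arm above 1 N)), for 0.5 s.
At the end, for the whole second after the job is handed in: The shaker stands at rest wholly on the pad (centre within 18 mm of the pad's centre, tilt under 0.08 rad, not touched by the fingers) and the robot is pressing the dial with more than 1 N, holding it in the third notch (over 0.77 rad) (all of step 1 and all of step 2 and linear speed of shaker below 0.02 m/s); the arm keeps its last pose, push and grip.
It fails at once if the dial is turned past its first notch while the shaker is not on the pad (value of joint dial above 0.35 rad and (horizontal distance between shaker and pad above 0.03 m or z of shaker in the frame of pad above 0.02 m)).
It fails at once if the shaker is tipped (angle between shaker's own z axis and vertical above 0.5 rad).
It fails at once if the shaker is dropped from a height (z of shaker in the frame of pad above 0.02 m and contact force between shaker and anything else below 0.02 N).
It fails at once if another thing on the table is shifted by over 30 mm or tipped (distance of any of water_bottle, tub, can, mug, dumbbell, remote from where it was at the start of the episode above 0.03 m or angle between any of water_bottle, tub, can, mug, dumbbell, remote's own z axis and vertical above 0.4 rad).
It also fails if it takes over 58 s, if anything falls off the work surface, if the arm or the gripper's body presses on something with over 40 N, if the wrist force passes 120 N, or if a joint passes its speed limit or range.

## Working session

There is one attempt and no reset: what is moved stays moved. The work goes in short steps, Python scripts to look and compute and a shell command to move; the robot and the scene stay as the last step left them, time stands still between calls to the robot, and variables do not carry over. Pictures are saved under pics/ and viewed, at most 10 in all, crops included, and the job is handed in when it is done.

```bash
mkdir -p pics; python3 - <<'E'
from workcell import readout, grab_frame, camera_model, ctrl
import cv2,numpy as np
o=readout.get_obs();print({k:np.round(v,3).tolist() for k,v in o.items()})
for n in ["scene","side","wrist"]:
    print(n,{k:np.round(v,4).tolist() for k,v in camera_model(n).items()})
    cv2.imwrite(f"pics/{n}0.png",grab_frame(n))
E
```

```text
{'t': 0.0, 'joint_pos': [-0.108, 0.478, 0.022, 1.556, -0.012, 1.109, -0.083], 'qd': [0.001, -0.002, 0.001, 0.001, 0.001, 0.001, -0.001], 'effort': [-0.001, -59.644, 1.608, -28.119, 0.012, 0.009, 0.0], 'tcp_pos': [0.674, -0.0, 0.249], 'eef_rot': [-0.001, 0.707, 0.707, -0.001], 'force': [-0.076, 0.685, -0.168], 'wrist_torque': [0.02, 0.062, -0.016], 'gripper_force': 0.0, 'finger_gap': 0.085}
scene {'fx': 547.0374, 'fy': 547.0374, 'cx': 274.118, 'cy': 205.3393, 'eye': [0.9772, -0.7416, 1.0912], 'orientation': [-0.3252, 0.9119, 0.2387, -0.0754]}
side {'fx': 489.384, 'fy': 489.384, 'cx': 271.6951, 'cy': 215.4449, 'eye': [0.2326, -0.9161, 0.9307], 'orientation': [-0.4058, 0.8868, -0.2049, 0.0831]}
wrist {'fx': 361.0255, 'fy': 361.0255, 'cx': 282.0843, 'cy': 210.2418, 'tool_from_camera': [[0.0, -0.959, -0.2834, 0.0722], [1.0, -0.0003, 0.0012, -0.0007], [-0.0013, -0.2834, 0.959, -0.1228], [0.0, 0.0, 0.0, 1.0]]}
```

View pics/scene0.png

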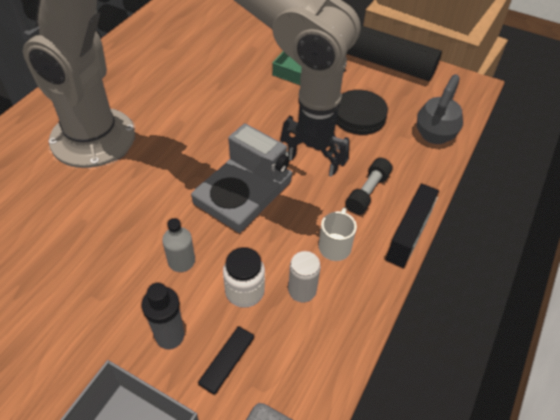

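View pics/side0.png

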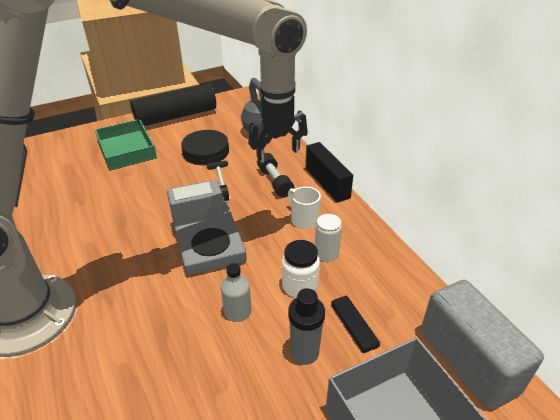

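The scene view shows the shaker with its cap top near (158,291), the pad near (230,192) and the tower top near (258,140). In the side view the cap is near (307,298), the pad near (211,241) and the dial bar near (217,165).

```bash
cat > h.py <<'E'
from workcell import readout, grab_frame, camera_model
import cv2,numpy as np
from scipy.spatial.transform import Rotation as R
q2R=lambda q:R.from_quat(np.r_[q[1:],q[0]]).as_matrix()
def cam(n,o=None):
    m=camera_model(n)
    if n=="wrist":
        T=np.array(m["tool_from_camera"]);Q=q2R(o["eef_rot"])
        return m,Q@T[:3,3]+o["tcp_pos"],Q@T[:3,:3]
    return m,np.array(m["eye"]),q2R(m["orientation"])
def ray(n,uv,z,o=None):
    m,e,Q=cam(n,o);d=Q@np.array([(uv[0]-m["cx"])/m["fx"],(uv[1]-m["cy"])/m["fy"],1])
    return e+d*(z-e[2])/d[2]
def proj(n,p,o=None):
    m,e,Q=cam(n,o);c=Q.T@(np.asarray(p)-e);return np.array([m["fx"]*c[0]/c[2]+m["cx"],m["fy"]*c[1]/c[2]+m["cy"]])
E
python3 - <<'E'
from h import *
roi={"scene":(200,165,260,212),"side":(185,222,238,262)}
for n in roi:
    im=cv2.imread(f"pics/{n}0.png");x0,y0,x1,y1=roi[n]
    g=im.max(2)[y0:y1,x0:x1];print(n,np.percentile(g,[2,10,30,50,70,90]))
    k,lab,st,c=cv2.connectedComponentsWithStats((g<48).astype(np.uint8))
    i=1+st[1:,4].argmax();cc=c[i]+[x0,y0];print(st[i],cc,"pad",ray(n,cc,.054))
for n,uv in (("scene",(158,290)),("side",(307,296))):print("cap top",ray(n,uv,.192))
for n,uv in (("scene",(258,140)),("side",(193,191))):print("tower",ray(n,uv,.128))
a=cv2.resize(cv2.imread("pics/scene0.png")[110:240,180:300],None,fx=3.2,fy=3.2,interpolation=cv2.INTER_CUBIC)
b=cv2.resize(cv2.imread("pics/side0.png")[155:285,150:270],None,fx=3.2,fy=3.2,interpolation=cv2.INTER_CUBIC)
cv2.imwrite("pics/zoom.png",np.hstack([a,b]))
E
```

```text
scene [ 30.  33.  54.  69.  84. 133.]
[ 14  13  35  21 436] [233.4793578  186.23165138] pad [0.46810497 0.00520306 0.054     ]
side [ 29.  30.  57.  78.  87. 163.]
[  6   6  36  19 358] [206.72067039 235.53072626] pad [0.46509242 0.00351196 0.054     ]
cap top [ 0.54853291 -0.38338724  0.192     ]
cap top [ 0.54422082 -0.38918974  0.192     ]
tower [0.47709627 0.11312871 0.128     ]
tower [0.47149029 0.10563455 0.128     ]
```

View pics/zoom.png

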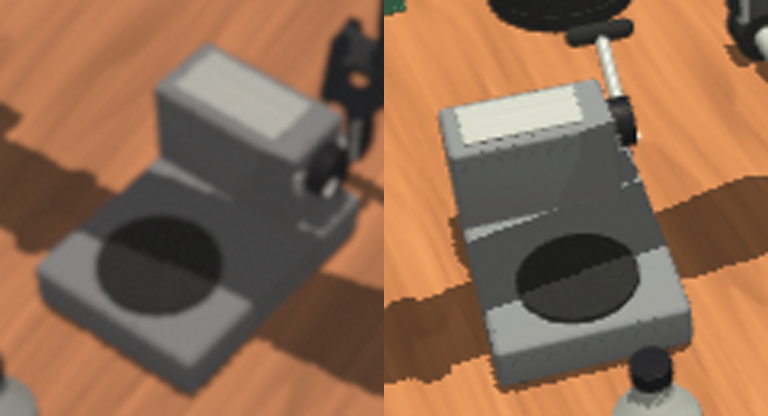

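The zoomed crop shows the pad half in shadow. Its ellipse is centred at about (229.7,193.0) in the scene view and (210.6,241.9) in the side view. The four corners of the tower top are clear in both.

```bash
python3 - <<'E'
from h import *
off={"scene":(0,180,110),"side":(384,150,155)}
C={"scene":[(210,43),(158,90),(295,160),(342,115)],"side":[(441,110),(456,158),(619,125),(596,82)]}
P={"scene":(159,265.5),"side":(578,278)}
for n in C:
    f=lambda p:((p[0]-off[n][0])/3.2+off[n][1],p[1]/3.2+off[n][2])
    p=ray(n,f(P[n]),.054);c=np.array([ray(n,f(q),.128) for q in C[n]])
    xax=(c[3]-c[0]+c[2]-c[1]);yax=c[0]-c[1]+c[3]-c[2]
    yaw=np.arctan2(xax[1],xax[0]);yw2=np.arctan2(-yax[0],yax[1]);d=c.mean(0)-p
    print(n,"pad",p.round(4),"tower",c.mean(0).round(4),"yawx",yaw.round(3),"yawy",yw2.round(3),"yaw from d",(np.arctan2(d[1],d[0])-np.arctan2(125,-10)).round(3),np.hypot(*d[:2]).round(4),"sizes",np.linalg.norm(xax)/2,np.linalg.norm(yax)/2)
o=readout.get_obs();print(q2R(o["eef_rot"]).round(3))
E
```

```text
scene pad [ 0.4716 -0.0183  0.054 ] tower [0.4805 0.1085 0.128 ] yawx -0.12 yawy -0.123 yaw from d -0.15 0.1271 sizes 0.131258481332404 0.06405184202153669
side pad [ 0.466  -0.0235  0.054 ] tower [0.4754 0.0991 0.128 ] yawx -0.159 yawy -0.084 yaw from d -0.157 0.123 sizes 0.1331459582021275 0.06553483413887101
[[ 0.     1.    -0.001]
 [ 1.    -0.    -0.   ]
 [-0.    -0.001 -1.   ]]
```

```bash
python3 -m pendant '{"gripper":[0,0,0,0,0],"dp":[[-0.8,-0.25,-0.4],[-0.8,-0.25,-0.4],[-0.8,-0.25,-0.4],[-0.8,-0.25,-0.4],[-0.8,-0.25,-0.4]],"twist":[0,0,0,0,0]}' && python3 -m pendant '{"gripper":[0,0,0,0,0],"dp":[[-0.74,-0.26,0],[-0.74,-0.26,0],[-0.74,-0.26,0],[-0.74,-0.26,0],[-0.74,-0.26,0]],"twist":[0,0,0,0,0]}'
python3 - <<'E'
from h import *
o=readout.get_obs();im=grab_frame("wrist");cv2.imwrite("pics/w1.png",im)
print(o["t"],o["tcp_pos"],q2R(o["eef_rot"]).round(3))
print(proj("wrist",[.546,-.386,.192],o))
E
```

```text
t: 0.78
tcp_pos: [0.6113, -0.2054, 0.3523]
eef_rot: [0.002, 0.71, 0.704, -0.0]
force: [0.5, 1.0, -0.7]
finger_gap: 0.0855
gripper_force: 0.0
t: 1.4
tcp_pos: [0.5477, -0.3844, 0.3494]
eef_rot: [-0.001, 0.707, 0.707, 0.0]
force: [0.3, -0.2, -0.1]
finger_gap: 0.0858
gripper_force: 0.0
1.4 [ 0.54767287 -0.38439269  0.34936418] [[ 0.     1.    -0.001]
 [ 1.    -0.     0.001]
 [ 0.001 -0.001 -1.   ]]
[280.58129185 199.72792677]
```

View pics/w1.png

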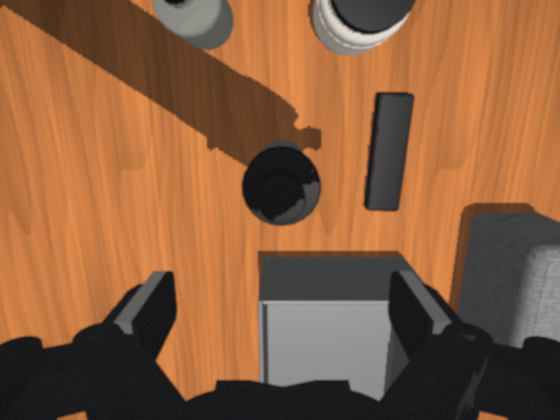

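The wrist view shows the lid disc centred near (282,186), spanning x 243–320 and y 147–225. The cap is inside it. The tray is below (towards -y).

```bash
python3 - <<'E'
from h import *
o=readout.get_obs();im=cv2.imread("pics/w1.png")
g=im.max(2)[130:235,230:335]
c=cv2.HoughCircles(cv2.GaussianBlur(g,(5,5),1),cv2.HOUGH_GRADIENT,1,50,param1=80,param2=12,minRadius=32,maxRadius=46);print(c)
m=(g<55).astype(np.uint8);k,l,st,ce=cv2.connectedComponentsWithStats(m);i=1+st[1:,4].argmax();print(st[i],ce[i]+[230,130])
for uv in [(281.5,186)]: print(ray("wrist",uv,.15,o),"r",38.5/361*.32)
a=cv2.convertScaleAbs(cv2.resize(im[130:240,220:340],None,fx=5,fy=5,interpolation=cv2.INTER_CUBIC),alpha=3)
cv2.imwrite("pics/w1z.png",a)
E
```

```text
[[[51.5 55.5 39.4]]]
[  13   15   76   78 3861] [277.11447811 180.51696452]
[ 0.54766051 -0.3826507   0.15      ] r 0.03412742382271468
```

View pics/w1z.png

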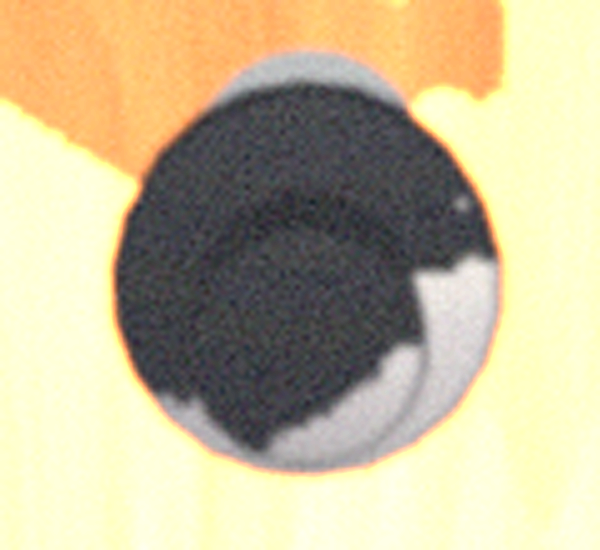

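The brightened crop confirms the lid centre at (281.6,185.7). That puts the shaker at (0.5477,-0.383), directly under the TCP, so I'll descend, grip and lift.

```bash
python3 -m pendant '{"gripper":[0,0,0,0,0,0,255,255,255,255,255,255,255],"dp":[[0.005,0,0.2],[0.005,0,0.4],[0.005,0,0.55],[0.005,0,0.65],[0.005,0,0.695],[0.005,0,0.695],[0.005,0,0.695],[0.005,0,0.695],[0.005,0,0.695],[0.005,0,0.695],[0.005,0,0.695],[0.005,0,0.695],[0.005,0,0.695]],"twist":[0,0,0,0,0,0,0,0,0,0,0,0,0]}'
```

```text
t: 3.08
tcp_pos: [0.5476, -0.3843, 0.1778]
eef_rot: [0.001, 0.707, 0.707, 0.0]
force: [-1.1, 0.5, 6.7]
finger_gap: 0.0385
gripper_force: 60.4
```

```bash
python3 -m pendant '{"gripper":[255,255,255,255,255,255,255,255],"dp":[[0,0,-0.05],[0,0,-0.15],[0,0,-0.3],[0,0,-0.45],[0,0,-0.6],[0,0,-0.74],[0,0,-0.74],[0,0,-0.74]],"twist":[0,0,0,0,0,0,0,0]}'
```

```text
t: 4.08
tcp_pos: [0.5468, -0.3831, 0.3594]
eef_rot: [-0.002, 0.707, 0.707, -0.0]
force: [0.1, -0.6, -5.3]
finger_gap: 0.0389
gripper_force: 61.5
```

```bash
python3 -m pendant '{"gripper":[255,255,255,255,255,255,255,255,255,255],"dp":[[0.06,-0.02,0],[0.18,-0.05,0],[0.32,-0.1,0],[0.46,-0.15,0],[0.6,-0.2,0],[0.74,-0.25,0],[0.86,-0.29,0],[0.95,-0.31,0],[1.0,-0.31,0],[1.0,-0.31,0]],"twist":[0,0,0,0,0,0,0,0,0,0]}'
python3 - <<'E'
from h import *
o=readout.get_obs();im=grab_frame("wrist")
for y in [-.021]: print(o["tcp_pos"],proj("wrist",[.469,y,.054],o))
cv2.imwrite("pics/w2.png",im)
E
```

```text
t: 5.32
tcp_pos: [0.4698, -0.1328, 0.3611]
eef_rot: [-0.0, 0.706, 0.708, -0.0]
force: [0.1, 0.3, -4.5]
finger_gap: 0.0387
gripper_force: 61.4
[ 0.46982124 -0.13277584  0.36110754] [281.83016648  66.43701377]
```

View pics/w2.png

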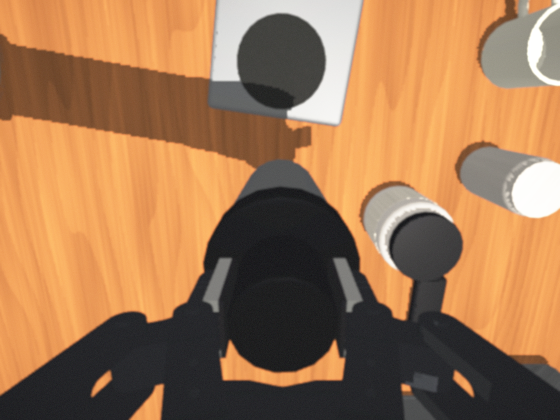

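The wrist view shows the pad disc centred near (281.5,61), with the low part's front edge running from (209,107) to (341,125).

```bash
python3 - <<'E'
from h import *
o=readout.get_obs();im=cv2.imread("pics/w2.png")
g=cv2.GaussianBlur(im.max(2),(3,3),0)[0:125,225:340]
m=((g<75)).astype(np.uint8);k,l,st,ce=cv2.connectedComponentsWithStats(m);i=1+st[1:,4].argmax();print(st[i])
ct=max(cv2.findContours((l==i).astype(np.uint8),0,2)[0],key=len)
el=cv2.fitEllipse(cv2.convexHull(ct));print(el)
for uv in [(281.5,61),(el[0][0]+225,el[0][1])]: print(uv,ray("wrist",uv,.054,o))
a,b=ray("wrist",(209,107),.048,o),ray("wrist",(341,125),.048,o);d=b-a
print(a,b,np.linalg.norm(d),"yaw",np.arctan2(d[1],d[0]))
for u in [(237,61),(326,61),(281,13)]:print(ray("wrist",u,.054,o))
E
```

```text
[  14   15   85   94 6243]
((55.38977813720703, 61.440486907958984), (84.81096649169922, 93.76005554199219), 7.6362810134887695)
(281.5, 61) [ 0.46893158 -0.01674028  0.054     ]
(280.38977813720703, 61.440486907958984) [ 0.46770254 -0.017194    0.054     ]
[ 0.38475795 -0.06577693  0.048     ] [ 0.53897326 -0.0860886   0.048     ] 0.15554717918062924 yaw -0.13095604844463035
[ 0.41969015 -0.01676527  0.054     ]
[ 0.51818235 -0.01671529  0.054     ]
[0.46839884 0.03094531 0.054     ]
```

```bash
python3 -m pendant '{"gripper":[255,255,255,255,255,255,255,255,255,255,255,255,255],"dp":[[0.06,0,0],[0.18,0,0],[0.3,0,0],[0.4,0,0],[0.46,-0.004,0],[0.46,-0.004,0],[0.46,-0.004,0.1],[0.46,-0.004,0.22],[0.46,-0.004,0.34],[0.46,-0.004,0.44],[0.46,-0.004,0.49],[0.46,-0.004,0.49],[0.46,-0.004,0.49]],"twist":[0,0,0,0,0,0,0,0,0,0,0,0,0]}'
```

```text
t: 7.0
tcp_pos: [0.4698, -0.019, 0.2401]
eef_rot: [0.001, 0.707, 0.707, 0.001]
force: [-0.2, -1.1, -4.6]
finger_gap: 0.039
gripper_force: 61.4
```

```bash
python3 -m pendant '{"gripper":[255,255,255,255,255],"dp":[[0.004,0,0.01],[0.004,0,0.018],[0.004,0,0.024],[0.004,0,0.028],[0.004,0,0.028]],"twist":[0,0,0,0,0]}'
```

```text
t: 7.62
tcp_pos: [0.469, -0.0177, 0.2319]
eef_rot: [-0.0, 0.707, 0.707, -0.0]
force: [0.0, -0.8, -4.4]
finger_gap: 0.0388
gripper_force: 61.4
```

```bash
python3 -m pendant '{"gripper":[255,255,255,255],"dp":[[0,0,0.004],[0,0,0.008],[0,0,0.008],[0,0,0.008]],"twist":[0,0,0,0]}'
```

```text
t: 8.12
tcp_pos: [0.4694, -0.0177, 0.2317]
eef_rot: [0.0, 0.707, 0.707, 0.0]
force: [-4.8, 0.2, 10.1]
finger_gap: 0.039
gripper_force: 63.5
```

The force rose, so the shaker is seated. I'll release and retract upward.

```bash
python3 -m pendant '{"gripper":[150,0,0,0,0,0,0,0,0,0,0],"dp":[[0,0,0],[0,0,0],[0,0,0],[0,0,0],[0,0,-0.03],[0,0,-0.12],[0,0,-0.24],[0,0,-0.36],[0,0,-0.48],[0,0,-0.5],[0,0,-0.5]],"twist":[0,0,0,0,0,0,0,0,0,0,0]}'
python3 - <<'E'
from h import *
for n in("scene","side"):cv2.imwrite(f"pics/{n}1.png",grab_frame(n))
yaw=-.135;p=np.array([.469,-.017,.054]);Q=R.from_euler('z',yaw).as_matrix()
ax=p+Q@[.071,.125,.046];print("axis",ax)
for q in(0,.28,.56,.84,.88):
    a=.55-q
    for dx in(0,):print(q,(ax+Q@[dx,.085*np.cos(a),.085*np.sin(a)]).round(4))
# bar x offset unknown: project candidates
for dx in(0,.02,.04):
    b=ax+Q@[dx,.0725,.0444];print(dx,b,proj("side",b),proj("scene",b))
a=cv2.imread("pics/scene1.png")[60:260,170:370];b=cv2.imread("pics/side1.png")[100:300,130:330]
cv2.imwrite("pics/z2.png",cv2.resize(np.hstack([a,b]),None,fx=2,fy=2,interpolation=cv2.INTER_CUBIC))
E
```

```text
t: 9.5
tcp_pos: [0.4689, -0.0177, 0.3548]
eef_rot: [0.0, 0.707, 0.707, 0.0]
force: [-0.3, -0.4, -0.2]
finger_gap: 0.0849
gripper_force: 0.0
axis [0.55617778 0.09730675 0.1       ]
0 [0.5659 0.1691 0.1444]
0.28 [0.5672 0.1785 0.1227]
0.56 [0.5676 0.1815 0.0992]
0.84 [0.5671 0.178  0.0757]
0.88 [0.567  0.177  0.0725]
0 [0.56593558 0.1691471  0.1444    ] [217.22035889 164.30699954] [300.08731843 134.10999147]
0.02 [0.58575361 0.16645529 0.1444    ] [224.19763757 162.93803126] [306.69248498 137.54685737]
0.04 [0.60557163 0.16376349 0.1444    ] [231.13052789 161.57777214] [313.36917446 141.02093879]
```

View pics/z2.png

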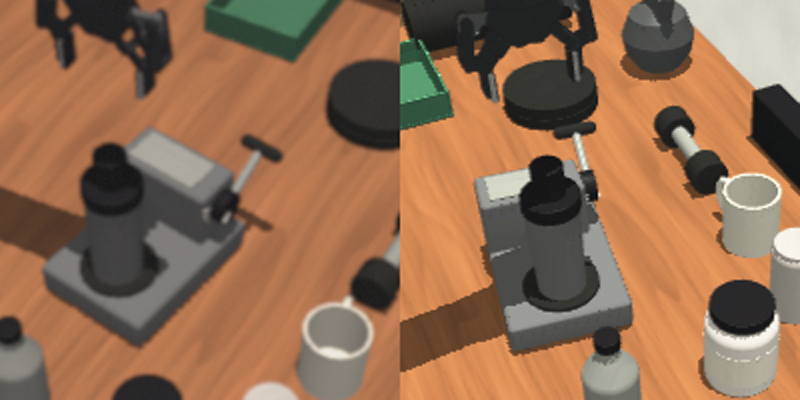

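The shaker stands centred on the pad. The bar appears at (301,134) in the scene view and (217,164.5) in the side view, which matches the model to within a pixel. I'll close the gripper and move above the bar.

```bash
python3 -m pendant '{"gripper":[255,255,255,255,255,255,255,255,255,255,255,255,255],"dp":[[0.12,0.06,0],[0.3,0.15,0],[0.48,0.24,0],[0.64,0.33,0],[0.78,0.4,0],[0.78,0.4,0],[0.78,0.4,0.15],[0.78,0.4,0.3],[0.78,0.4,0.45],[0.78,0.4,0.58],[0.78,0.4,0.66],[0.78,0.4,0.66],[0.78,0.4,0.66]],"twist":[0,0,0,0,0,0,0,0,0,0,0,0,0]}'
python3 - <<'E'
from h import *
a=grab_frame("scene")[60:260,200:400];b=grab_frame("side")[80:280,120:320]
cv2.imwrite("pics/z3.png",cv2.resize(np.hstack([a,b]),None,fx=2,fy=2,interpolation=cv2.INTER_CUBIC))
E
```

```text
t: 11.22
tcp_pos: [0.5693, 0.1767, 0.1907]
eef_rot: [0.0, 0.707, 0.707, 0.0]
force: [-0.1, -0.5, 0.8]
finger_gap: -0.0001
gripper_force: 0.0
```

View pics/z3.png

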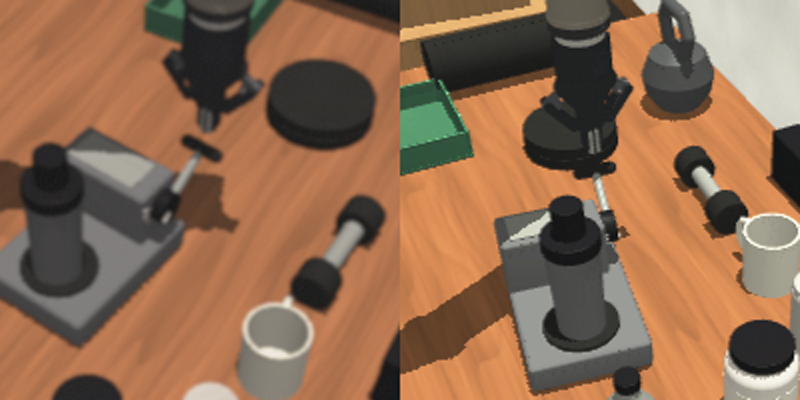

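The closed fingertips sit directly above the middle of the bar. I'll press down.

```bash
python3 -m pendant '{"gripper":[255,255,255,255,255,255,255,255,255,255,255,255],"dp":[[0,0,0.05],[0,0,0.1],[0,0,0.14],[0,0,0.18],[0,0,0.21],[0,0,0.24],[0,0,0.27],[0,0,0.3],[0,0,0.32],[0,0,0.335],[0,0,0.335],[0,0,0.335]],"twist":[0,0,0,0,0,0,0,0,0,0,0,0]}'
```

```text
t: 12.82
tcp_pos: [0.5701, 0.1793, 0.1071]
eef_rot: [0.0, 0.707, 0.707, 0.002]
force: [0.8, 4.5, 6.2]
finger_gap: -0.0001
gripper_force: 2.8
```

```bash
python3 -m pendant '{"gripper":[255,255,255,255,255,255,255],"dp":[[0,0,0.006],[0,0,0.012],[0,0,0.016],[0,0,0.016],[0,0,0.016],[0,0,0.016],[0,0,0.016]],"twist":[0,0,0,0,0,0,0]}'
python3 - <<'E'
from h import *
a=grab_frame("scene")[60:260,200:400];b=grab_frame("side")[80:280,120:320]
cv2.imwrite("pics/z4.png",cv2.resize(np.hstack([a,b]),None,fx=2,fy=2,interpolation=cv2.INTER_CUBIC))
E
```

```text
t: 13.7
tcp_pos: [0.5701, 0.1788, 0.1034]
eef_rot: [0.0, 0.707, 0.707, 0.002]
force: [-0.0, 2.5, 8.0]
finger_gap: -0.0002
gripper_force: 4.3
```

View pics/z4.png

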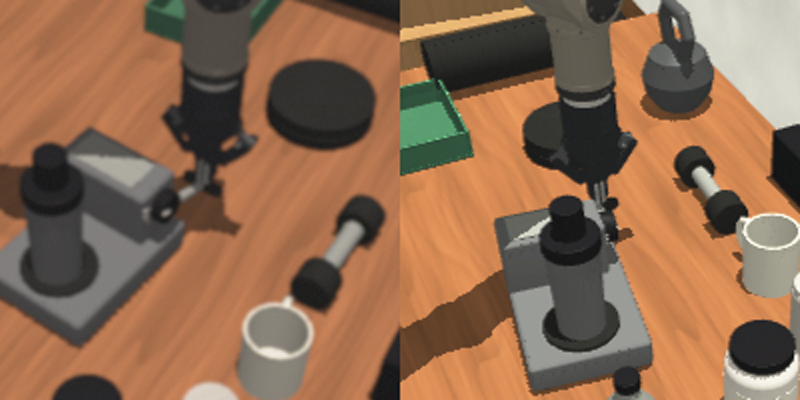

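The bar is held down with 8 N. The tip height gives q of about 0.84, and the shaker is still upright on the pad. I'll hold briefly, then hand in.

```bash
python3 -m pendant '{"gripper":[255,255,255,255,255],"dp":[[0,0,0.002],[0,0,0.002],[0,0,0.002],[0,0,0.002],[0,0,0.002]],"twist":[0,0,0,0,0]}' && python3 -c "
from workcell import ctrl
print(ctrl.close_job())"
```

```text
t: 14.42
tcp_pos: [0.5701, 0.1787, 0.1029]
eef_rot: [0.0, 0.707, 0.707, 0.002]
force: [0.6, 2.4, 9.4]
finger_gap: -0.0001
gripper_force: 4.5
the job is handed in; nothing more can be done
None
```

The job is handed in at 14.4 s: the shaker stands released and upright in the middle of the pad, and the robot is pressing the dial bar with about 9 N at an estimated 0.84 rad (third notch, worked out from fingertip height); no verdict came back.

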